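Lay out a sample preparation tray

ROBOT

A 7-joint arm with a two-finger parallel gripper is mounted at the origin on a cart in front of the work surface, level with it; the furniture and walls round the work are solid. World frame = base frame: x ahead of the robot, y to its left, z up, the work surface at z = 0. Lengths are in m, angles in rad, forces in N, time in s.
With the tool pointing down it reaches from about 0.425 to 0.875 m from the base axis. Payload 8.4 kg.
Tool frame: the origin (TCP) lies at the centre of the arm's flange, where the gripper is bolted on; the fingertips stand 173 mm ahead of it and the grasp point (between the pads) lies 155 mm ahead of it; z points along the fingers, y is the line along which they close (so a half turn about z gives the same grasp; the last joint's range is limited). The gripper opens to 85 mm and grips with 20 to 120 N. Pads are 22 mm wide; open, the fingers measure 114 mm over their backs; the gripper's body (76 mm by 85 mm) begins 54 mm behind the grasp point. The pads swing forward as they close: fully open they stand 13 mm farther back than shut.
Start: joints at [-1.389, 0.333, 0.04, 1.465, -0.013, 1.343, -0.059], TCP at [0.18, 0.625, 0.405] pointing down, gripper open.
Joint ranges: [-2.58, 2.58], [-0.38, 2.09], [-1.3, 1.39], [0.25, 2.4], [-1.5, 4.64], [0.08, 2.09], [-2.65, 2.65]. Speed limits (rad/s): [2.22, 2.22, 2.79, 2.79, 3.14, 3.14, 3.14].

INTERFACE

Orientations are given as a unit quaternion [x, y, z, w].
In Python, from workcell import robot gives the robot as it stands.
- The arm moves only by the tool step_arm, never from a script. Its argument "steps" is a list of rows, each a list of 7 numbers: the opening, from 0 (shut) to 1 (fully open), then the shift along the world's x, y, z in cm, then the turn, a rotation vector about the world's x, y, z in degrees. In form: [[gripper, x, y, z, wx, wy, wz], ...]. A call has 1 to 20 rows; each row shifts and turns the commanded pose from where the row before left it; what a row does not reach is not made up. A row lasts 1/8 s, in which the tool goes at most 62.5 mm and 10.7 degrees, less where a joint would pass 70% of its speed; a pose out of reach is approached as far as the arm can. A call is refused whole if a number of a shift passes 6.25 or a number of a turn 10.7, either way. A call with a gripper value outside its range is refused whole. The fingers move at their own pace and stop on an object; "newtons" is the grip in N (left out, the last holds). Time passes only in rows, so rows that do not move let the fingers close. It gives the time, the measured TCP pose, the force, the opening and the grip force at its end, in the units of the state.
- robot.get_state(): the state, without advancing time (a new reading comes with each control period).
- robot.camera(name): name is "scene" or "top" or "wrist"; returns a dict with "img" (400x640x3 uint8, red, green, blue), "K" (3x3 intrinsics, pixels), "k1" (the pictures are not rectified: a ray, as slopes to the right and down, at radius r is drawn at 1 + k1 r^2 times it, then the intrinsics apply), "rvec" (rotation vector, rad) and "tvec" (3), from world to camera coordinates, as OpenCV has them; the wrist camera has in their place "T_tool_cam" (4x4, takes a point from camera to tool coordinates, whose origin is the TCP and whose axes are the flange's). Camera axes: x right, y down, z forward; pixel columns grow to the right and rows downward; lengths in m; the calibration is good to about 2 mm. A picture is of the moment at which its call begins: read the wrist's pose just before it. There is no depth.
- robot.hand_in(): hands the job in; it is judged then, once.
The state is a dict: "t": time; "joints": joint angles; "dq": joint speeds; "effort": joint torques, N m; "ee_pos": TCP position; "orientation": TCP orientation; "wrist_force": force on the tool from outside, world axes, zero at the start; "wrist_torque": the same for the moment, N m; "gripper_width": finger opening in m; "grasp_force": force on a finger pad.
Only numpy, scipy, OpenCV 4.12 (cv2) and the standard library are available. Lean on these libraries where they do the work, as an engineer would, in place of code of your own. Each camera call takes 0.05 s, during which the arm holds its last target. There are 200 camera calls.

TASK

Lay out the grey tray for sample preparation, leaving the navy slide box and the red-lidded jar where they stand on it: lay the timer flat and face up on the middle of the slide box, and stand the brown dropper bottle on the round pad between box and jar. Stand the white-capped vial on the round pad in front of the jar (the side toward the robot), and lay the marker on the long pad behind the slide box, centred on the pad and lying along it. Everything stands upright or lies flat in the middle of its place, let go and at rest, and the wash bottle and amber bottle at the back are not disturbed.

Things in the scene. Friction and masses are not known exactly. Their poses are not given: they have to be found in the camera images.
- tray: Fixed grey tray, 250 (x, away from robot) by 340 mm (y, left), rim 9 mm high, inner floor 3 mm above bench. Origin: centre of underside. Flush white pads, centres in tray x, y (mm): round, 48 across, at (0, 0), (-90, 85), (-90, -85); long, 30 in x by 120 in y, at (72, 85), (72, -85). Slide box and jar stand at (0, 85) and (0, -85), either way round; one round and one long pad stay empty.
- slide_box_top (a point): Navy-blue slide box, 70 mm in x by 88 mm in y, 36 mm high, loose (0.5 kg, lid does not open), squared to the tray on its left or right half. The point is the centre of its flat top, 39 mm above the bench; axes along the tray's.
- lens_jar: Clear round jar with a wide red lid and green ring, 78 mm across and 78 mm high, loose, on the other half of the tray. Origin: centre of its underside, 3 mm above the bench; z up.
- dropper_center (a point): Brown dropper bottle with black collar and grey rubber teat, standing: round body 31 mm in diameter up to 55 mm height, teat narrower, 86 mm in all, 50 g. The point is on its axis half-way up, 43 mm above its underside; grasp the body 20 to 45 mm above its underside. z up.
- vial_center (a point): Small clear sample vial with a white cap, standing: 53 mm high, cap 25 mm in diameter from 36 mm height to the top, glass body 20 mm in diameter below, 22 g. The point is on its axis half-way up, 26.5 mm above its underside; z up.
- timer_center (a point): White square lab timer lying face up: 62 x 62 mm, 20 mm high, 70 g, with a display and a red button. The point is its centre, 10 mm above its underside; x and y parallel to its sides, z up.
- marker_center (a point): Marker pen, black and blue, lying: 134 mm long along its y, 17 mm thick, 16 g; it does not roll. The point is its centre, 8.5 mm above its underside; x across it, z up.
- wash_bottle: Bystander, not to be disturbed: white wash bottle with a spout, 63 x 55 x 195 mm, loose, behind the work. Origin: under its centre.
- amber_bottle: Bystander, not to be disturbed: amber bottle with blue cap, 70 mm in diameter, 158 mm high, loose, behind the work. Origin: centre of its underside.
Mind the look-alikes: they are no part of the job. Of the things like the part that bears timer_center, leave any that is green; of the rest the larger one is meant.

How it is judged:
At the end, for the whole second after the job is handed in: Dropper bottle on the pad between box and jar, vial on the pad before the jar, marker on the pad behind the box (within 0.17 rad), timer on the box top: each within 15 mm of its place along x and y and 6 mm in height, upright or flat within 0.12 rad, released, at rest (x of dropper_center in the frame of tray between -0.015 and 0.015 m and y of dropper_center in the frame of tray between -0.015 and 0.015 m and z of dropper_center in the frame of tray between 0.04 and 0.052 m and angle between each of dropper_center, vial_center, timer_center's own z axis and vertical below 0.12 rad and x of vial_center in the frame of tray between -0.105 and -0.075 m and ((y of lens_jar in the frame of tray above 0 m and y of vial_center in the frame of tray between 0.07 and 0.1 m) or (y of lens_jar in the frame of tray below 0 m and y of vial_center in the frame of tray between -0.1 and -0.07 m)) and z of vial_center in the frame of tray between 0.0235 and 0.0355 m and x of marker_center in the frame of tray between 0.057 and 0.087 m and ((y of slide_box_top in the frame of tray above 0 m and y of marker_center in the frame of tray between 0.07 and 0.1 m) or (y of slide_box_top in the frame of tray below 0 m and y of marker_center in the frame of tray between -0.1 and -0.07 m)) and angle between the y axis of marker_center and the y axis of tray, either way round below 0.17 rad and z of marker_center in the frame of tray between 0.0055 and 0.0175 m and x of timer_center in the frame of slide_box_top between -0.015 and 0.015 m and y of timer_center in the frame of slide_box_top between -0.015 and 0.015 m and z of timer_center in the frame of slide_box_top between 0.004 and 0.016 m and linear speed of each of dropper, vial, timer, marker below 0.02 m/s); the robot touches nothing.
It fails at once if the slide box or the jar is pushed more than 12 mm from where it stood (distance of any of slide_box_top, lens_jar from where it was at the start of the episode above 0.012 m).
It fails at once if a bystander bottle is moved by more than 20 mm (distance of any of wash_bottle, amber_bottle from where it was at the start of the episode above 0.02 m).
It also fails if it takes over 115 s, if anything falls off the work surface, if the arm or the gripper's body presses on something with over 40 N, if the wrist force passes 120 N, or if a joint passes its speed limit or range.

## Working session

There is one attempt and no reset: what is moved stays moved. The work goes in short steps, Python scripts to look and compute and a tool call to move; the robot and the scene stay as the last step left them, time stands still between calls to the robot, and variables do not carry over. Pictures are saved under pics/ and viewed, at most 17 in all, crops included, and the job is handed in when it is done.

Besides the shell and the picture viewer there is one more tool, called after "Call:" by a JSON object that holds its "name" and its "arguments", one argument or row to a line. step_arm: Moves the arm, as the interface text tells. Its arguments: {"type":"object","properties":{"steps":{"type":"array"},"newtons":{"type":"number"}},"required":["steps"]}

```bash
mkdir -p pics
cat > h.py <<'E'
import numpy as np, cv2, pickle
from workcell import robot
def grab(n,f):
    s=robot.get_state(); c=robot.camera(n); cv2.imwrite(f'pics/{f}.png',c['img'][:,:,::-1])
    c['s']={k:np.array(v) for k,v in s.items()}; pickle.dump(c,open(f'pics/{f}.pkl','wb')); return c
def load(f): return pickle.load(open(f'pics/{f}.pkl','rb'))
def pose(c):
    if 'T_tool_cam' in c:
        from scipy.spatial.transform import Rotation as R
        T=np.eye(4);T[:3,:3]=R.from_quat(c['s']['orientation']).as_matrix();T[:3,3]=c['s']['ee_pos']
        T=T@np.array(c['T_tool_cam']);return T[:3,:3],T[:3,3]
    R_=cv2.Rodrigues(np.array(c['rvec'],float))[0]; return R_.T,-R_.T@np.array(c['tvec']).ravel()
def p2w(c,uv,z):
    K=np.array(c['K']);R_,o=pose(c)
    n=cv2.undistortPoints(np.array(uv,float).reshape(-1,1,2),K,np.array([c['k1'],0,0,0,0.]))[:,0]
    d=np.c_[n,np.ones(len(n))]@R_.T
    z=np.broadcast_to(z,len(n))
    return o+d*((z-o[2])/d[:,2])[:,None]
def w2p(c,P):
    R_,o=pose(c);q=(np.array(P,float).reshape(-1,3)-o)@R_
    return cv2.projectPoints(q,np.zeros(3),np.zeros(3),np.array(c['K']),np.array([c['k1'],0,0,0,0.]))[0][:,0]
E
python3 - <<'E'
from h import *
for n in('top','scene'):
    c=grab(n,n+'0');print(n,pose(c)[1],c['K'],c['k1'])
s=robot.get_state();print(s)
E
```

```text
top [ 0.45250346 -0.02612974  1.24543605] [[496.32789045   0.         317.99579033]
 [  0.         496.32789045 201.8950167 ]
 [  0.           0.           1.        ]] -0.1279978355143362
scene [-0.00769244 -0.36553365  0.58723997] [[378.51428492   0.         317.35661513]
 [  0.         378.51428492 204.32570653]
 [  0.           0.           1.        ]] -0.0012829327043011997
{'t': 0.1, 'joints': array([-1.38921305,  0.33381355,  0.03988989,  1.46620121, -0.01339757,
        1.3433029 , -0.05850295]), 'dq': array([ 0.00029395, -0.00175952, -0.00164923, -0.00130656, -0.00076149,
        0.00051735,  0.00050864]), 'effort': array([ 4.22158744e-03, -6.60022402e+01,  1.36989936e+00, -4.06474936e+01,
        1.68816122e-02,  9.04230983e-03, -1.38884667e-05]), 'ee_pos': array([0.1800916 , 0.62437706, 0.40391851]), 'orientation': array([ 1.39947665e-01,  9.90158633e-01, -7.27741457e-04, -5.02948367e-05]), 'wrist_force': array([-0.10146558,  0.20649766,  0.10342642]), 'wrist_torque': array([0.01044113, 0.05593191, 0.02094912]), 'grasp_force': 0.0, 'gripper_width': 0.08506606668692006}
```

View pics/top0.png

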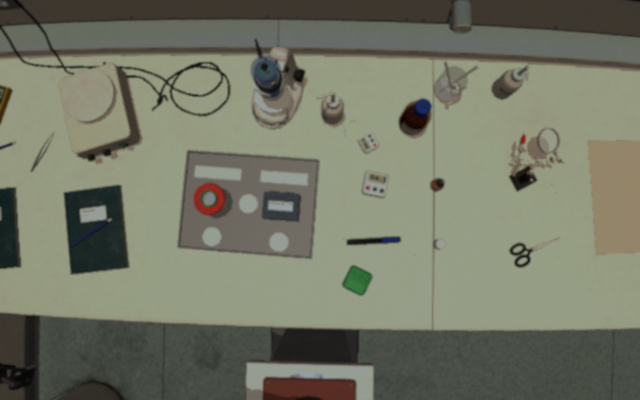

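View pics/scene0.png

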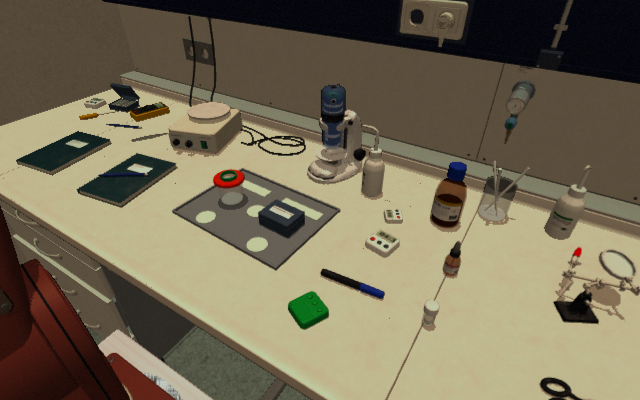

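Top view: the jar is at (209,199) and the box at (281,206), so the jar is on the left (y>0). The other items are the dropper (437,184), vial (439,244) and marker (374,240). Timer candidates are the white large one (375,184), the white small one (369,142) and the green one (358,280). The large white one at (375,184) fits: it isn't green, and it's the larger of the rest. I'll confirm with a crop.

Run:
```python
from h import *
c=load('top0');im=c['img'][:,:,::-1]
cr=cv2.resize(im[120:300,170:460],None,fx=2.75,fy=2.75,interpolation=cv2.INTER_CUBIC)
cv2.imwrite('pics/crop0.png',np.clip(cr*1.3,0,255).astype('uint8'))
for n,uv,z in [('trayTL',(187,152),.009),('TR',(318,160),.009),('BR',(311,258),.009),('BL',(179,247),.009),('timer',(375,184),.02),('small',(369,142),.015),('markL',(348,241),.01),('markR',(400,239),.01),('dropTop',(437,184),.06),('vialtop',(439,244),.053),('pad0',(248,203),.003),('padL',(212,237),.003),('padR',(279,242),.003)]:
    print(n,p2w(c,uv,z)[0].round(4))
```

```text
trayTL [0.6752 0.3266 0.009 ]
TR [ 0.6611 -0.0085  0.009 ]
BR [0.4151 0.0029 0.009 ]
BL [0.4331 0.3359 0.009 ]
timer [ 0.6022 -0.1519  0.02  ]
small [ 0.709  -0.1359  0.015 ]
markL [ 0.4594 -0.0879  0.01  ]
markR [ 0.4672 -0.2174  0.01  ]
dropTop [ 0.601  -0.2982  0.06  ]
vialtop [ 0.4565 -0.3055  0.053 ]
pad0 [0.5488 0.1654 0.003 ]
padL [0.4607 0.2538 0.003 ]
padR [0.4528 0.0841 0.003 ]
```

View pics/crop0.png

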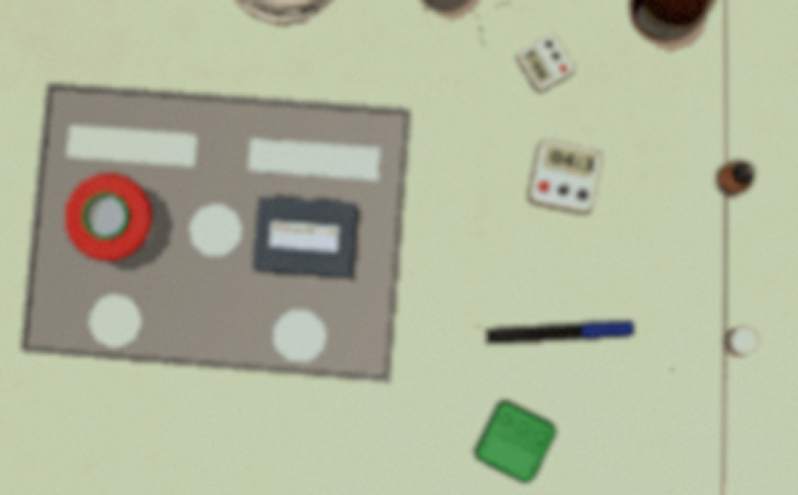

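Crop confirms it: the white timer at crop (565,176) is clearly larger than the white one at (545,62), and the third is green. Next I'll measure everything by segmentation.

```bash
python3 - <<'E'
from h import *
c=load('top0');im=c['img'].astype(np.uint8);hsv=cv2.cvtColor(im,cv2.COLOR_RGB2HSV);g=cv2.cvtColor(im,cv2.COLOR_RGB2GRAY)
def comp(mask,uv,r):
    x,y=uv;m=np.zeros_like(g);m[y-r:y+r,x-r:x+r]=mask[y-r:y+r,x-r:x+r]
    n,l,st,ce=cv2.connectedComponentsWithStats(m)
    k=1+np.argmax(st[1:,4]);return (l==k).astype(np.uint8),ce[k],st[k,4]
# tray from pads (subpixel centroid)
P=[];Q=[(0,0),(-.09,.085),(-.09,-.085),(.072,.085),(.072,-.085)]
print(g[203,248],g[220,248],g[184,437],g[290,374])
th=(int(g[203,248])+int(g[220,248]))//2
for uv in [(248,203),(212,237),(279,242),(218,173),(284,178)]:
    m,ce,a=comp((g>th).astype(np.uint8),uv,16 if uv[1]>190 else 28);P.append(p2w(c,ce,.003)[0,:2]);print(ce,a,P[-1])
P=np.array(P);Q=np.array(Q);a=Q-Q.mean(0);b=P-P.mean(0)
yaw=np.arctan2((a[:,0]*b[:,1]-a[:,1]*b[:,0]).sum(),(a*b).sum());R=np.array([[np.cos(yaw),-np.sin(yaw)],[np.sin(yaw),np.cos(yaw)]])
t=P.mean(0)-R@Q.mean(0);print('tray',t,'yaw',yaw,'res mm',((Q@R.T+t-P)*1e3).round(1).tolist())
for n,q in dict(vial=(-.09,.085),drop=(0,0),marker=(.072,-.085),box=(0,-.085),jar=(0,.085)).items(): print('goal',n,(R@q+t).round(4))
# marker : dark
m,ce,_=comp((g<115).astype(np.uint8),(374,240),32);r=cv2.minAreaRect(cv2.findNonZero(m));bx=p2w(c,cv2.boxPoints(r),.0085);print('marker',p2w(c,ce,.0085)[0],p2w(c,r[0],.0085)[0],r,bx.round(4).tolist())
# box
m,ce,_=comp((g<95).astype(np.uint8),(281,206),24);r=cv2.minAreaRect(cv2.findNonZero(m));print('box',p2w(c,r[0],.039)[0],r)
# jar lid
m,ce,_=comp(((hsv[...,1]>150)&((hsv[...,0]<12)|(hsv[...,0]>168))).astype(np.uint8),(209,199),24);r=cv2.minEnclosingCircle(cv2.findNonZero(m));print('jar',p2w(c,r[0],.078)[0],r)
# timer: whiter (low saturation) than bench
for n,uv,r0 in (('timer',(375,184),20),('vial',(439,244),10)):
    print(n,hsv[uv[1],uv[0]],hsv[290,420])
    m,ce,a=comp(((hsv[...,1]<28)).astype(np.uint8),uv,r0);m=cv2.morphologyEx(m,cv2.MORPH_CLOSE,np.ones((9,9)));r=cv2.minAreaRect(cv2.findNonZero(m));print(p2w(c,ce,.02 if n=='timer' else .053)[0],p2w(c,r[0],.02 if n=='timer' else .053)[0],r,a)
z=lambda im,u,v,r:cv2.resize(im[v-r:v+r,u-r:u+r],(390,390),interpolation=cv2.INTER_CUBIC)
s=load('scene0')['img']
cv2.imwrite('pics/z1.png',np.vstack([np.hstack([z(im,437,184,18),z(im,439,244,18)]),np.hstack([z(s,453,260,30),z(s,430,312,30)])])[:,:,::-1][:, :])
E
python3 -c "
import cv2;i=cv2.imread('pics/z1.png');cv2.imwrite('pics/z1.png',cv2.resize(i,(600,600)))"
```

```text
154 105 28 152
[247.9751773  203.23758865] 282 [0.54814933 0.16544405]
[211.34642857 236.15      ] 280 [0.46281445 0.25558502]
[278.48287671 241.69520548] 292 [0.45347788 0.08541343]
[217.44322344 172.55128205] 546 [0.62460379 0.24661027]
[284.1360424  177.48939929] 566 [0.61551734 0.07601977]
tray [0.54810157 0.16541679] yaw -0.055266313396614274 res mm [[-0.0, -0.0], [0.1, -0.3], [0.1, 0.1], [0.1, -0.3], [-0.2, 0.5]]
goal vial [0.4629 0.2553]
goal drop [0.5481 0.1654]
goal marker [0.6153 0.0766]
goal box [0.5434 0.0805]
goal jar [0.5528 0.2503]
marker [ 0.46277236 -0.15201292  0.0085    ] [ 0.46292147 -0.15026203  0.0085    ] ((373.03057861328125, 240.14141845703125), (7.134773254394531, 54.17671203613281), 87.27368927001953) [[0.4671, -0.0824, 0.0085], [0.4764, -0.2173, 0.0085], [0.4587, -0.2184, 0.0085], [0.4494, -0.0836, 0.0085]]
box [0.54156323 0.07874693 0.039     ] ((280.95941162109375, 205.5685272216797), (39.18587875366211, 30.35124397277832), 4.085616588592529)
jar [0.55132309 0.24755337 0.078     ] ((209.12242126464844, 198.57669067382812), 15.689552307128906)
timer [ 69  11 156] [ 41  36 158]
[ 0.59355267 -0.15011806  0.02      ] [ 0.5998108  -0.15130497  0.02      ] ((374.76470947265625, 184.94119262695312), (21.828205108642578, 19.402849197387695), 14.03624439239502) 260
vial [ 60  13 158] [ 41  36 158]
[ 0.45753198 -0.30786751  0.053     ] [ 0.4577816  -0.30790734  0.053     ] ((440.0, 243.5), (7.0, 8.0), 90.0) 58
```

View pics/z1.png

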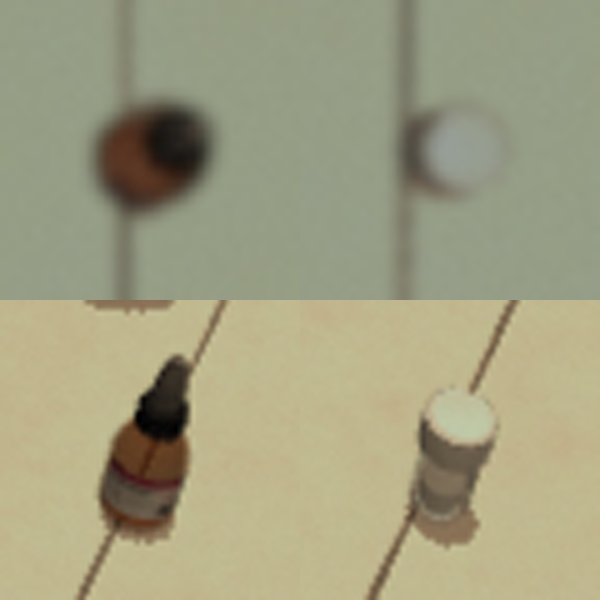

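Dropper and vial are upright. In the crop, the vial cap centre maps to top pixel (440.4,244) and the dropper body to about (436.4,185). Order: marker, timer, dropper, vial.

Call:
{"name": "step_arm", "arguments": {
  "steps": [
    [0.6,4,-3.4,0,0,0,-3.7],
    [0.6,4,-3.4,0,0,0,-3.7],
    [0.6,4,-3.4,0,0,0,-3.7],
    [0.6,4,-3.4,0,0,0,-3.7],
    [0.6,4,-3.4,0,0,0,-3.7],
    [0.6,4,-3.4,0,0,0,-3.7],
    [0.6,4,-3.4,0,0,0,-3.7],
    [0.6,4,-3.4,0,0,0,-3.7],
    [0.6,-0.3,-4.6,-0.9,0,0,-3.7],
    [0.6,-0.3,-4.6,-0.9,0,0,-3.7],
    [0.6,-0.3,-4.6,-0.9,0,0,-3.7],
    [0.6,-0.3,-4.6,-0.9,0,0,-3.7],
    [0.6,-0.3,-4.6,-0.9,0,0,-3.7],
    [0.6,-0.3,-4.6,-0.9,0,0,-3.7],
    [0.6,-0.3,-4.6,-0.9,0,0,-3.7],
    [0.6,-0.3,-4.6,-0.9,0,0,-3.7],
    [0.6,-0.3,-4.6,-0.9,0,0,-3.7],
    [0.6,-0.3,-4.6,-0.9,0,0,-3.6],
    [0.6,0,0,0,0,0,0]
  ]
}}

```text
t: 2.48
ee_pos: [0.4691, -0.1109, 0.3141]
orientation: [0.662, 0.749, -0.001, -0.0]
wrist_force: [0.0, 1.0, -0.5]
gripper_width: 0.0515
grasp_force: 0.0
```

```bash
cat >> h.py <<'E'
def st():
    s=robot.get_state();x,y,z,w=s['orientation']
    from scipy.spatial.transform import Rotation as R
    M=R.from_quat(s['orientation']).as_matrix()
    print('t',round(s['t'],2),'tcp',np.round(s['ee_pos'],4),'closedeg',round(np.degrees(np.arctan2(M[1,1],M[0,1])),2),'toolz',M[:,2].round(3),'w',round(s['gripper_width'],4),'gf',s['grasp_force'],'F',np.round(s['wrist_force'],1),'j',np.round(s['joints'],2))
    return s
E
python3 - <<'E'
from h import *
st();c=grab('wrist','w1');print(pose(c))
for n,p in dict(marker=(.463,-.150,.0085),timer=(.6,-.1515,.02),vial=(.457,-.3085,.053)).items():print(n,w2p(c,p))
t=load('top0')
for p in [(436.4,185,.03),(440.4,182.6,.07)]:print(p2w(t,p[:2],p[2]))
E
```

```text
t 2.48 tcp [ 0.4691 -0.1109  0.3141] closedeg 7.04 toolz [-0.001 -0.001 -1.   ] w 0.0515 gf 0.0 F [ 0.   1.  -0.5] j [-0.54  0.05  0.71  2.01 -0.04  1.1   0.31]
(array([[ 0.99233648,  0.11838577,  0.03539932],
       [ 0.12355918, -0.94792443, -0.29355136],
       [-0.00119643,  0.29567563, -0.95528765]]), array([ 0.46065695, -0.0361163 ,  0.28202509]))
marker [[305.26982542 238.90519142]]
timer [[474.9076882  266.09359309]]
vial [[274.10340456 437.15447608]]
[[ 0.60221562 -0.30355489  0.03      ]]
[[ 0.6033266  -0.30412652  0.07      ]]
```

View pics/w1.png

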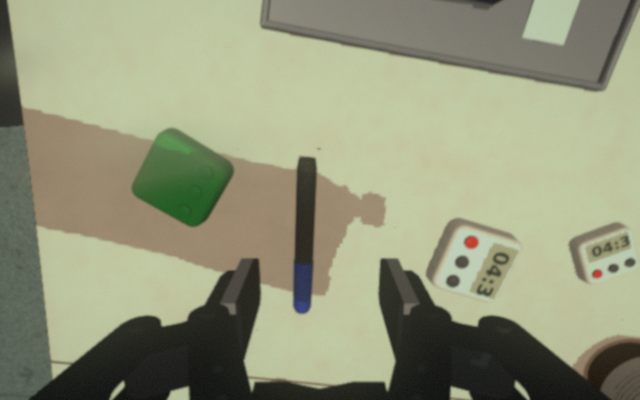

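Wrist view: marker runs from (307,158) to (302,312). The timer face is around (478,260), with approximate corners (460,221), (521,239), (494,299) and (435,281).

Run:
```python
from h import *
c=load('w1');m=p2w(c,[(307,158),(302,312)],.0085);print(m,m.mean(0),np.degrees(np.arctan2(*(m[0]-m[1])[:2])))
im=c['img'];g=cv2.cvtColor(im,cv2.COLOR_RGB2GRAY);mk=(g<90).astype('uint8');mk[:, :285]=0;mk[:,325:]=0;mk[:140]=0;mk[322:]=0
n,l,s,ce=cv2.connectedComponentsWithStats(mk);k=1+np.argmax(s[1:,4]);r=cv2.minAreaRect(cv2.findNonZero((l==k).astype('uint8')));print(r,s[k],p2w(c,r[0],.0085))
q=p2w(c,[(460,221),(521,239),(494,299),(435,281)],.02);print(q,q.mean(0));
for i in range(4):
    d=q[(i+1)%4]-q[i];print(np.linalg.norm(d),np.degrees(np.arctan2(d[1],d[0])))
```

```text
[[ 0.45684073 -0.08364398  0.0085    ]
 [ 0.46790295 -0.21865353  0.0085    ]] [ 0.46237184 -0.15114876  0.0085    ] -4.684156727636199
((304.2406005859375, 234.94900512695312), (19.078943252563477, 154.2830352783203), 1.6602822542190552) [ 294  158   22  155 2781] [[ 0.46177609 -0.14664856  0.0085    ]]
[[ 0.57928774 -0.11560752  0.02      ]
 [ 0.62935835 -0.12425333  0.02      ]
 [ 0.622674   -0.17859484  0.02      ]
 [ 0.57147488 -0.16861697  0.02      ]] [ 0.60069874 -0.14676817  0.02      ]
0.050811571732212735 -9.796793924955415
0.05475108240601658 -97.01251138235921
0.052162326449723 168.97221529051805
0.053582118455092975 81.61575517711121
```

Call:
{"name": "step_arm", "arguments": {
  "steps": [
    [0.6,-0.4,-2,-2,0,0,-1.2],
    [0.6,-0.3,-2,-2,0,0,-1.1],
    [0.6,0,0,-3,0,0,0],
    [0.6,0,0,-3,0,0,0],
    [0.6,0,0,-2,0,0,0],
    [0.6,0,0,0,0,0,0],
    [0.6,0,0,0,0,0,0]
  ]
}}

```text
t: 3.4
ee_pos: [0.4637, -0.147, 0.1954]
orientation: [0.674, 0.738, 0.0, 0.0]
wrist_force: [-0.5, -0.4, 0.3]
gripper_width: 0.0514
grasp_force: 0.0
```

```bash
python3 -c "
from h import *
st()"
```

```text
t 3.4 tcp [ 0.4637 -0.147   0.1954] closedeg 5.18 toolz [ 0.001  0.    -1.   ] w 0.0514 gf 0.0 F [-0.5 -0.4  0.3] j [-0.42  0.28  0.72  2.1  -0.24  0.84  0.53]
```

Call:
{"name": "step_arm", "arguments": {
  "steps": [
    [0.6,-0.1,-0.4,-1,0,0,-0.5],
    [0.6,0,0,-0.9,0,0,0],
    [0.4,0,0,0,0,0,0],
    [0,0,0,0,0,0,0],
    [0,0,0,0,0,0,0],
    [0,0,0,0,0,0,0],
    [0,0,0,0,0,0,0],
    [0,0,0,0,0,0,0],
    [0,0,0,2,0,0,0],
    [0,0,0,4,0,0,0],
    [0,0,0,4,0,0,0],
    [0,0,0,0,0,0,0]
  ],
  "newtons": 30
}}

```text
t: 4.9
ee_pos: [0.4631, -0.1519, 0.2783]
orientation: [0.678, 0.735, 0.002, 0.002]
wrist_force: [-0.1, 0.2, -1.6]
gripper_width: 0.0164
grasp_force: 29.6
```

```bash
python3 -c "
from h import *
st();grab('wrist','w2')"
```

```text
t 4.9 tcp [ 0.4631 -0.1519  0.2783] closedeg 4.61 toolz [ 0.005  0.001 -1.   ] w 0.0164 gf 29.568845629692078 F [-0.1  0.2 -1.6] j [-0.49  0.13  0.78  2.04 -0.11  1.01  0.41]
```

View pics/w2.png

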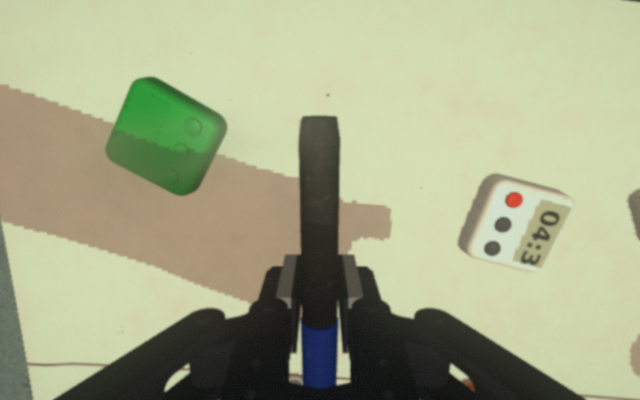

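Marker is held, centred and horizontal: black end at (320,118), blue behind.

Call:
{"name": "step_arm", "arguments": {
  "steps": [
    [0,2.6,3.8,0,0,0,-1.3],
    [0,2.5,3.8,0,0,0,-1.3],
    [0,2.5,3.8,0,0,0,-1.3],
    [0,2.5,3.8,0,0,0,-1.3],
    [0,2.5,3.8,0,0,0,-1.3],
    [0,2.6,3.8,0,0,0,-1.3],
    [0,0,0,0,0,0,0],
    [0,0,0,-3,0,0,0],
    [0,0,0,-3,0,0,0],
    [0,0,0,0,0,0,0],
    [0,0,0,0,0,0,0]
  ]
}}

```text
t: 6.32
ee_pos: [0.6142, 0.0759, 0.2162]
orientation: [0.727, 0.687, -0.0, 0.0]
wrist_force: [0.1, 0.5, -0.2]
gripper_width: 0.0161
grasp_force: 29.6
```

```bash
python3 -c "
from h import *
st()"
```

```text
t 6.33 tcp [0.6142 0.0759 0.2162] closedeg -3.23 toolz [ 0. -0. -1.] w 0.0161 gf 29.59380716085434 F [ 0.1  0.5 -0.2] j [-0.67  0.49  0.61  1.76 -0.33  0.99  0.01]
```

Call:
{"name": "step_arm", "arguments": {
  "steps": [
    [0,0.1,0.1,-1.5,0,0,0],
    [0,0,0,-1.2,0,0,0],
    [0,0,0,-0.8,0,0,0],
    [0,0,0,0,0,0,0],
    [0,0,0,0,0,0,0]
  ]
}}

```text
t: 6.95
ee_pos: [0.6152, 0.0774, 0.1809]
orientation: [0.727, 0.687, 0.0, 0.0]
wrist_force: [0.3, -0.1, -0.1]
gripper_width: 0.0163
grasp_force: 29.6
```

Call:
{"name": "step_arm", "arguments": {
  "steps": [
    [0.3,0,0,0,0,0,0],
    [0.38,0,0,0,0,0,0],
    [0.38,0,0,0,0,0,0],
    [0.38,0,0,2,0,0,0],
    [0.38,0,0,4,0,0,0],
    [0.38,0,0,4,0,0,0],
    [0.38,0,0,0,0,0,0]
  ]
}}

```text
t: 7.82
ee_pos: [0.6165, 0.0772, 0.2855]
orientation: [0.727, 0.687, 0.003, 0.002]
wrist_force: [-0.1, 0.4, -0.8]
gripper_width: 0.0324
grasp_force: 0.0
```

```bash
python3 -c "
from h import *
st();grab('wrist','w3')"
```

```text
t 7.83 tcp [0.6165 0.0772 0.2855] closedeg -3.22 toolz [ 0.007  0.002 -1.   ] w 0.0324 gf 0.0 F [-0.1  0.4 -0.8] j [-0.7   0.41  0.64  1.71 -0.28  1.1  -0.03]
```

View pics/w3.png

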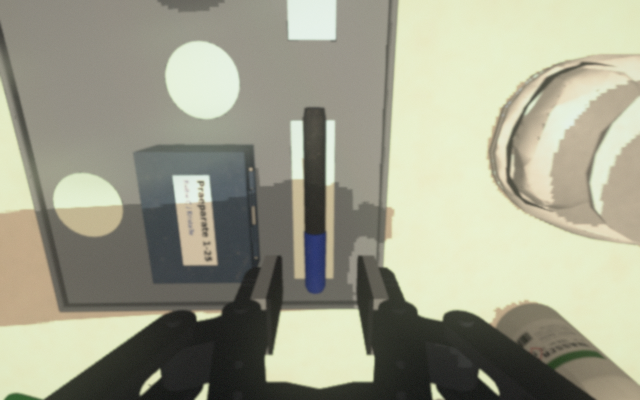

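Marker rests centred on the long pad: marker spans rows 108–292, pad 120–280. Now the timer, gripping across its x so only a small turn is needed.

Call:
{"name": "step_arm", "arguments": {
  "steps": [
    [1,-0.2,-3.75,0,0,0,-1.1],
    [1,-0.3,-3.75,0,0,0,-1.1],
    [1,-0.3,-3.75,0,0,0,-1.1],
    [1,-0.3,-3.75,0,0,0,-1.1],
    [1,-0.3,-3.75,0,0,0,-1.1],
    [1,-0.2,-3.75,0,0,0,-1.1],
    [1,0,0,0,0,0,0],
    [1,0,0,0,0,0,0]
  ]
}}

```text
t: 8.88
ee_pos: [0.599, -0.147, 0.2801]
orientation: [0.765, 0.644, -0.0, -0.001]
wrist_force: [0.2, 1.4, -0.7]
gripper_width: 0.0854
grasp_force: 0.0
```

```bash
python3 -c "
from h import *
st();c=grab('wrist','w4')
"
```

```text
t 8.88 tcp [ 0.599  -0.147   0.2801] closedeg -9.78 toolz [-0.001  0.001 -1.   ] w 0.0854 gf 0.0 F [ 0.2  1.4 -0.7] j [-0.4   0.43  0.72  1.72 -0.32  1.11  0.25]
```

View pics/w4.png

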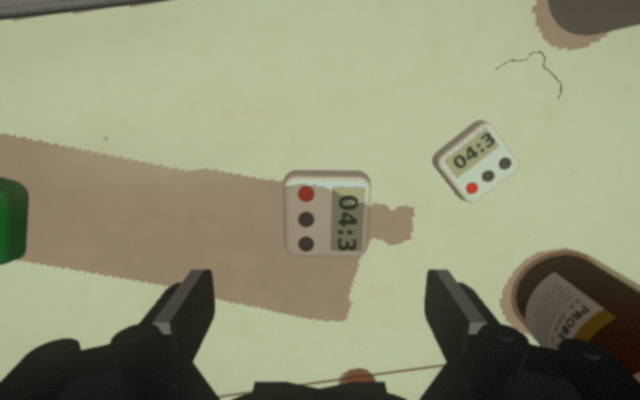

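Timer is centred at (328,213), square to the gripper.

```bash
python3 -c "
from h import *
c=load('w4');print(p2w(c,[(328,213),(287,213),(369,213),(328,172),(328,253)],.018))
"
```

```text
[[ 0.60528124 -0.14878737  0.018     ]
 [ 0.57807726 -0.14413686  0.018     ]
 [ 0.63246616 -0.15343092  0.018     ]
 [ 0.6098211  -0.12108447  0.018     ]
 [ 0.60052967 -0.17775715  0.018     ]]
```

Call:
{"name": "step_arm", "arguments": {
  "steps": [
    [1,0.3,-0.1,-3,0,0,0],
    [1,0.3,-0.1,-3,0,0,0],
    [1,0,0,-2.5,0,0,0],
    [1,0,0,-1.5,0,0,0],
    [1,0,0,-0.6,0,0,0],
    [1,0,0,0,0,0,0],
    [0.6,0,0,0,0,0,0],
    [0.5,0,0,0,0,0,0],
    [0.5,0,0,0,0,0,0],
    [0.5,0,0,0,0,0,0],
    [0.5,0,0,0,0,0,0]
  ],
  "newtons": 25
}}

```text
t: 10.3
ee_pos: [0.6055, -0.1496, 0.1757]
orientation: [0.765, 0.644, 0.001, 0.0]
wrist_force: [-1.6, -0.2, 7.3]
gripper_width: 0.0608
grasp_force: 27.4
```

```bash
python3 -c "
from h import *
st()"
```

```text
t 10.3 tcp [ 0.6055 -0.1496  0.1757] closedeg -9.8 toolz [ 0.001  0.    -1.   ] w 0.0608 gf 27.44755446910858 F [-1.6 -0.2  7.3] j [-0.33  0.57  0.65  1.78 -0.42  0.93  0.33]
```

Call:
{"name": "step_arm", "arguments": {
  "steps": [
    [0.5,0,0,1,0,0,0],
    [0.5,0,0,3,0,0,0],
    [0.5,0,0,4,0,0,0],
    [0.5,-0.7,3.3,0,0,0,0.9],
    [0.5,-0.9,3.3,0,0,0,0.9],
    [0.5,-0.9,3.3,0,0,0,0.9],
    [0.5,-0.9,3.3,0,0,0,0.9],
    [0.5,-0.9,3.3,0,0,0,1],
    [0.5,-0.9,3.2,0,0,0,1],
    [0.5,-0.9,3.2,0,0,0,1],
    [0.5,0,0,0,0,0,0],
    [0.5,0,0,0,0,0,0]
  ]
}}

```text
t: 11.8
ee_pos: [0.5443, 0.079, 0.2551]
orientation: [0.727, 0.687, 0.0, 0.0]
wrist_force: [0.7, -1.2, -0.4]
gripper_width: 0.0612
grasp_force: 27.8
```

```bash
python3 -c "
from h import *
st();grab('wrist','w5')"
```

```text
t 11.8 tcp [0.5443 0.079  0.2551] closedeg -3.21 toolz [ 0.001 -0.    -1.   ] w 0.0612 gf 27.816157937049866 F [ 0.7 -1.2 -0.4] j [-0.79  0.3   0.66  1.91 -0.22  1.   -0.09]
```

View pics/w5.png

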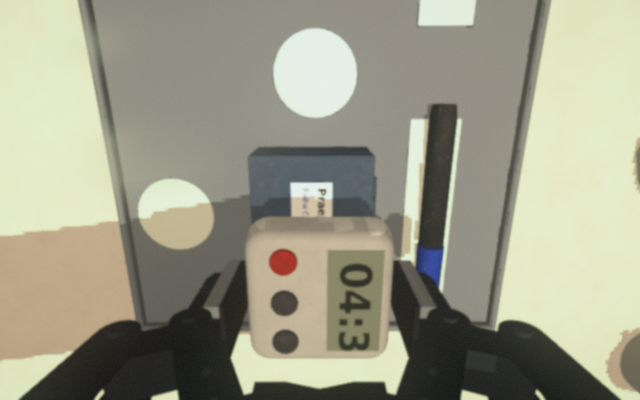

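Held level. Box far edge top corners are at about (250,156) and (374,155); timer top face spans about x 247–391, y 228–355.

```bash
python3 -c "
from h import *
c=load('w5');b=p2w(c,[(250,156),(374,155)],.039);print(b,b.mean(0));print('box ctr',b.mean(0)[:2]-.044*np.array([.055,.9985]))
q=p2w(c,[(247,232),(391,232),(385,355),(255,355)],.098);print(q,q.mean(0))
"
```

```text
[[0.51237215 0.12588511 0.039     ]
 [0.57585427 0.12290696 0.039     ]] [0.54411321 0.12439604 0.039     ]
box ctr [0.54169321 0.08046204]
[[0.5199421  0.1068011  0.098     ]
 [0.57337424 0.10384573 0.098     ]
 [0.57096782 0.04932985 0.098     ]
 [0.51715662 0.05231762 0.098     ]] [0.5453602  0.07807358 0.098     ]
```

Call:
{"name": "step_arm", "arguments": {
  "steps": [
    [0.5,-0.2,0.2,-1.5,0,0,0],
    [0.5,0,0,-1.3,0,0,0],
    [0.5,0,0,-0.7,0,0,0],
    [0.5,0,0,-0.3,0,0,0],
    [0.5,0,0,0,0,0,0],
    [0.5,0,0,0,0,0,0]
  ]
}}

```text
t: 12.6
ee_pos: [0.5423, 0.0815, 0.217]
orientation: [0.727, 0.687, 0.0, 0.0]
wrist_force: [0.6, 0.1, -0.4]
gripper_width: 0.0611
grasp_force: 27.8
```

```bash
python3 -c "
from h import *
st()"
```

```text
t 12.6 tcp [0.5423 0.0815 0.217 ] closedeg -3.2 toolz [ 0.001  0.    -1.   ] w 0.0611 gf 27.81353920698166 F [ 0.6  0.1 -0.4] j [-0.77  0.36  0.64  1.94 -0.26  0.93 -0.06]
```

Call:
{"name": "step_arm", "arguments": {
  "steps": [
    [0.5,0,0,-0.15,0,0,0],
    [0.5,0,0,0,0,0,0],
    [0.75,0,0,0,0,0,0],
    [0.85,0,0,0,0,0,0],
    [0.85,0,0,0,0,0,0],
    [0.85,0,0,1,0,0,0],
    [0.85,0,0,3,0,0,0],
    [0.85,0,0,4,0,0,0],
    [0.85,0,0,0,0,0,0]
  ]
}}

```text
t: 13.72
ee_pos: [0.5433, 0.0813, 0.2987]
orientation: [0.727, 0.687, 0.003, 0.001]
wrist_force: [0.0, 0.1, 0.1]
gripper_width: 0.0722
grasp_force: 0.0
```

```bash
python3 -c "
from h import *
st();grab('wrist','w6')"
```

```text
t 13.72 tcp [0.5433 0.0813 0.2987] closedeg -3.21 toolz [ 0.005  0.002 -1.   ] w 0.0722 gf 0.0 F [0.  0.1 0.1] j [-0.82  0.24  0.68  1.87 -0.17  1.08 -0.13]
```

View pics/w6.png

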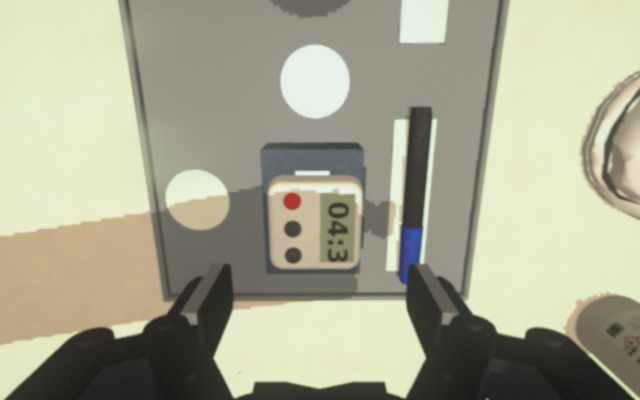

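Call:
{"name": "step_arm", "arguments": {
  "steps": [
    [0.8,0.6,-3.5,0,0,0,0],
    [0.8,0.6,-3.5,0,0,0,0],
    [0.8,0.6,-3.5,0,0,0,0],
    [0.8,0.6,-3.5,0,0,0,0],
    [0.8,0.6,-3.5,0,0,0,0],
    [0.8,0.6,-3.5,0,0,0,0],
    [0.8,0.6,-3.5,0,0,0,0],
    [0.8,0.6,-3.5,0,0,0,0],
    [0.8,0.6,-3.5,0,0,0,0],
    [0.8,0.5,-3.5,0,0,0,0],
    [0.8,0,-3.5,0,0,0,0],
    [0.8,0,0,0,0,0,0],
    [0.8,0,0,0,0,0,0]
  ]
}}

```text
t: 15.4
ee_pos: [0.601, -0.3029, 0.2942]
orientation: [0.727, 0.687, -0.0, -0.001]
wrist_force: [0.1, 0.9, -0.5]
gripper_width: 0.0684
grasp_force: 0.0
```

```bash
python3 -c "
from h import *
c=load('w6');b=p2w(c,[(262,147),(363,147)],.039);bb=p2w(c,[(267,272),(361,272)],.039);t=p2w(c,[(270,181),(361,180),(359,267),(271,268)],.057)
print((b.mean(0)+bb.mean(0))/2,t.mean(0),(b[0]-b[1]),(b-bb)[0])
st();c=grab('wrist','w7')
for z in(.0,.03,.055,.086):print(w2p(c,(.6028,-.3037,z)))"
```

```text
[0.54172566 0.08213183 0.039     ] [0.54295579 0.07962044 0.057     ] [-0.06350645  0.003526    0.        ] [0.00532561 0.08700597 0.        ]
t 15.4 tcp [ 0.601  -0.3029  0.2942] closedeg -3.19 toolz [-0.001  0.001 -1.   ] w 0.0684 gf 0.0 F [ 0.1  0.9 -0.5] j [-0.13  0.54  0.74  1.56 -0.39  1.19  0.63]
[[320.8843067  199.68193963]]
[[321.02082208 212.00171491]]
[[321.1618354  224.71728072]]
[[321.386062   244.91532166]]
```

View pics/w7.png

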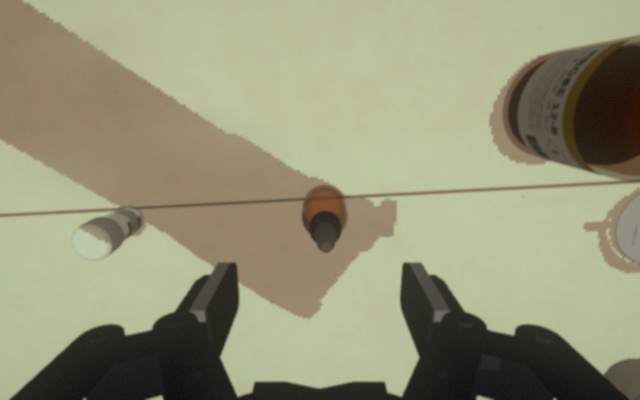

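Dropper teat tip is at (326,249) and its base near (324,200), about 2 mm further in +x and −y than estimated. Vial cap is at (92,241).

Call:
{"name": "step_arm", "arguments": {
  "steps": [
    [0.8,0.4,-0.2,-3,0,0,0],
    [0.8,0,0,-3,0,0,0],
    [0.8,0,0,-2.5,0,0,0],
    [0.8,0,0,-1.5,0,0,0],
    [0.8,0,0,0,0,0,0],
    [0.5,0,0,0,0,0,0],
    [0.2,0,0,0,0,0,0],
    [0.2,0,0,0,0,0,0],
    [0.2,0,0,0,0,0,0],
    [0.2,0,0,0,0,0,0]
  ],
  "newtons": 30
}}

```text
t: 16.7
ee_pos: [0.6055, -0.3057, 0.1964]
orientation: [0.727, 0.687, 0.0, 0.001]
wrist_force: [-1.4, 0.1, 7.3]
gripper_width: 0.0302
grasp_force: 29.7
```

```bash
python3 -c "
from h import *
st();c=load('w7');print(p2w(c,[(326,249),(92,241)],[.086,.053]))"
```

```text
t 16.7 tcp [ 0.6055 -0.3057  0.1964] closedeg -3.19 toolz [ 0.002 -0.    -1.   ] w 0.0302 gf 29.703513979911804 F [-1.4  0.1  7.3] j [-0.09  0.65  0.68  1.62 -0.46  1.03  0.68]
[[ 0.60512579 -0.30617973  0.086     ]
 [ 0.46008894 -0.30733532  0.053     ]]
```

Call:
{"name": "step_arm", "arguments": {
  "steps": [
    [0.2,0,0,2,0,0,0],
    [0.2,0,0,4,0,0,0],
    [0.2,0,0,5,0,0,0],
    [0.2,-0.5,3.6,1,0,0,0],
    [0.2,-0.5,3.6,0,0,0,0],
    [0.2,-0.4,3.6,0,0,0,0],
    [0.2,-0.4,3.6,0,0,0,0],
    [0.2,-0.4,3.6,0,0,0,0],
    [0.2,-0.4,3.6,0,0,0,0],
    [0.2,-0.4,3.6,0,0,0,0],
    [0.2,-0.4,3.6,0,0,0,0],
    [0.2,-0.4,3.6,0,0,0,0],
    [0.2,-0.5,3.7,0,0,0,0],
    [0.2,-0.5,3.7,0,0,0,0],
    [0.2,-0.5,3.7,0,0,0,0],
    [0.2,-0.5,3.6,0,0,0,0],
    [0.2,0,0,0,0,0,0],
    [0.2,0,0,0,0,0,0]
  ]
}}

```text
t: 18.95
ee_pos: [0.5473, 0.1648, 0.316]
orientation: [0.727, 0.687, 0.0, 0.0]
wrist_force: [0.4, -0.6, -0.9]
gripper_width: 0.0302
grasp_force: 29.8
```

```bash
python3 -c "
from h import *
st();grab('wrist','w8')"
```

```text
t 18.95 tcp [0.5473 0.1648 0.316 ] closedeg -3.22 toolz [ 0.001  0.    -1.   ] w 0.0302 gf 29.824709594249725 F [ 0.4 -0.6 -0.9] j [-0.93  0.27  0.66  1.8  -0.18  1.13 -0.27]
```

View pics/w8.png

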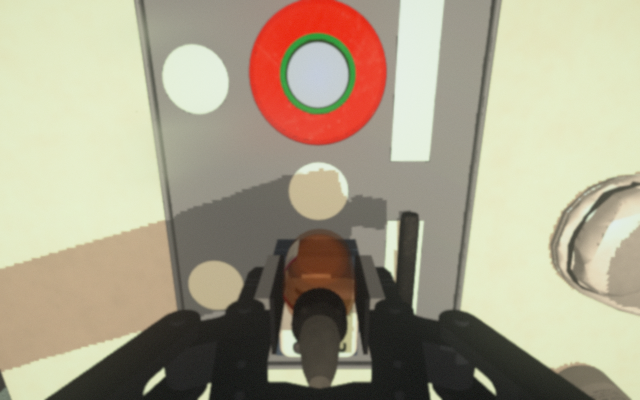

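Call:
{"name": "step_arm", "arguments": {
  "steps": [
    [0.2,0.1,0.1,-3,0,0,0],
    [0.2,0,0,-3,0,0,0],
    [0.2,0,0,-2.5,0,0,0],
    [0.2,0,0,-1.5,0,0,0],
    [0.2,0,0,-1,0,0,0],
    [0.2,0,0,-0.5,0,0,0],
    [0.2,0,0,0,0,0,0],
    [0.2,0,0,0,0,0,0]
  ]
}}

```text
t: 20.0
ee_pos: [0.5484, 0.1666, 0.2008]
orientation: [0.727, 0.687, 0.0, 0.0]
wrist_force: [0.7, 0.1, 0.5]
gripper_width: 0.0303
grasp_force: 29.8
```

Lower the last millimetre, release, and retreat straight up.

Call:
{"name": "step_arm", "arguments": {
  "steps": [
    [0.2,0,0,-0.1,0,0,0],
    [0.2,0,0,0,0,0,0],
    [0.45,0,0,0,0,0,0],
    [0.6,0,0,0,0,0,0],
    [0.6,0,0,0,0,0,0],
    [0.6,0,0,2,0,0,0],
    [0.6,0,0,4,0,0,0],
    [0.6,0,0,5,0,0,0],
    [0.6,0,0,0,0,0,0]
  ]
}}

```text
t: 21.12
ee_pos: [0.5497, 0.1663, 0.3144]
orientation: [0.727, 0.687, 0.004, 0.001]
wrist_force: [0.5, 0.1, 0.1]
gripper_width: 0.0512
grasp_force: 0.0
```

```bash
python3 -c "
from h import *
st();grab('wrist','w9')"
```

```text
t 21.12 tcp [0.5497 0.1663 0.3144] closedeg -3.23 toolz [ 0.007  0.004 -1.   ] w 0.0512 gf 0.0 F [0.5 0.1 0.1] j [-0.93  0.28  0.66  1.8  -0.19  1.12 -0.26]
```

View pics/w9.png

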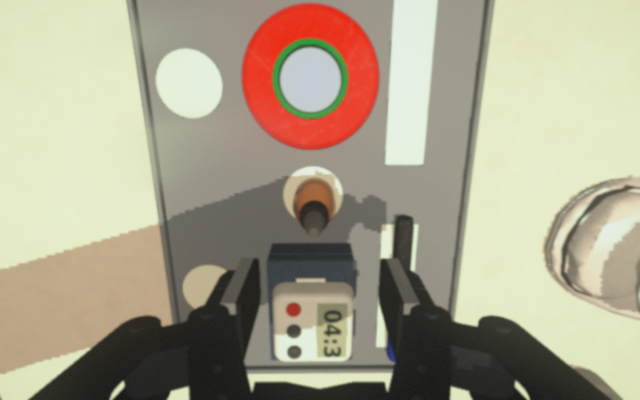

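Dropper stands on the centre pad at (314,195). Now the vial.

Call:
{"name": "step_arm", "arguments": {
  "steps": [
    [0.6,-0.6,-3.4,0,0,0,0],
    [0.6,-0.6,-3.4,0,0,0,0],
    [0.6,-0.7,-3.4,0,0,0,0],
    [0.6,-0.7,-3.4,0,0,0,0],
    [0.6,-0.7,-3.4,0,0,0,0],
    [0.6,-0.7,-3.4,0,0,0,0],
    [0.6,-0.6,-3.4,0,0,0,0],
    [0.6,-0.6,-3.4,0,0,0,0],
    [0.6,-0.6,-3.4,-1,0,0,0],
    [0.6,-0.6,-3.4,-1,0,0,0],
    [0.6,-0.7,-3.4,-1,0,0,0],
    [0.6,-0.7,-3.4,0,0,0,0],
    [0.6,-0.7,-3.4,0,0,0,0],
    [0.6,-0.6,-3.3,0,0,0,0],
    [0.6,0,0,0,0,0,0],
    [0.6,0,0,0,0,0,0]
  ]
}}

```text
t: 23.18
ee_pos: [0.457, -0.3079, 0.2787]
orientation: [0.727, 0.687, -0.0, -0.001]
wrist_force: [0.8, 0.3, 0.0]
gripper_width: 0.0512
grasp_force: 0.0
```

Run:
```python
from h import *
st();c=grab('wrist','w10')
p=w2p(c,[(.460,-.3075,.053)])[0];print(p)
hsv=cv2.cvtColor(c['img'],cv2.COLOR_RGB2HSV);x,y=p.astype(int)
m=np.zeros(hsv.shape[:2],'uint8');w=slice(y-35,y+35),slice(x-35,x+35);m[w]=((hsv[...,1]<25)&(hsv[...,2]>150))[w]
n,l,s,ce=cv2.connectedComponentsWithStats(m);k=1+np.argmax(s[1:,4]);print(s[k],ce[k],p2w(c,ce[k],.053))
```

```text
t 23.18 tcp [ 0.457  -0.3079  0.2787] closedeg -3.19 toolz [-0.001  0.001 -1.   ] w 0.0512 gf 0.0 F [0.8 0.3 0. ] j [-0.24  0.33  0.9   1.89 -0.29  1.06  0.72]
[323.10152862 230.81542338]Traceback (most recent call last):
  File "<stdin>", line 6, in <module>
    return _wrapfunc(a, 'argmax', axis=axis, out=out, **kwds)
    return bound(*args, **kwds)
ValueError: attempt to get argmax of an empty sequence
```

View pics/w10.png

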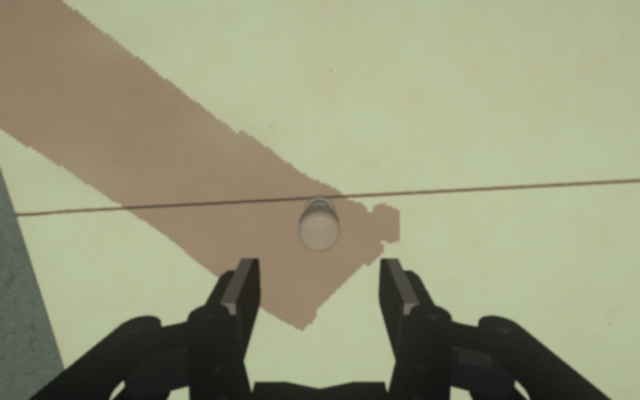

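Vial cap is at (319,230), directly under the gripper (about (0.458, −0.307)).

Call:
{"name": "step_arm", "arguments": {
  "steps": [
    [0.6,0.1,0.1,-3,0,0,0],
    [0.6,0,0,-3,0,0,0],
    [0.6,0,0,-2,0,0,0],
    [0.6,0,0,-0.2,0,0,0],
    [0.6,0,0,0,0,0,0],
    [0.35,0,0,0,0,0,0],
    [0.15,0,0,0,0,0,0],
    [0.15,0,0,0,0,0,0],
    [0.15,0,0,0,0,0,0],
    [0.15,0,0,0,0,0,0]
  ],
  "newtons": 25
}}

```text
t: 24.48
ee_pos: [0.4584, -0.3078, 0.198]
orientation: [0.727, 0.687, 0.0, 0.001]
wrist_force: [-0.2, 0.0, 5.8]
gripper_width: 0.0242
grasp_force: 24.5
```

Call:
{"name": "step_arm", "arguments": {
  "steps": [
    [0.15,0,0,2,0,0,0],
    [0.15,0,0,4,0,0,0],
    [0.15,0,0,5,0,0,0],
    [0.15,0.5,3.3,1,0,0,0],
    [0.15,0.5,3.3,0,0,0,0],
    [0.15,0.5,3.3,0,0,0,0],
    [0.15,0,3.3,0,0,0,0],
    [0.15,0,3.3,0,0,0,0],
    [0.15,0,3.3,0,0,0,0],
    [0.15,0,3.3,0,0,0,0],
    [0.15,0,3.3,0,0,0,0],
    [0.15,0,3.3,0,0,0,0],
    [0.15,0,3.3,0,0,0,0],
    [0.15,0,3.3,0,0,0,0],
    [0.15,0,3.3,0,0,0,0],
    [0.15,-0.5,3.3,0,0,0,0],
    [0.15,-0.5,3.3,0,0,0,0],
    [0.15,-0.1,3.4,0,0,0,0],
    [0.15,0,3.4,0,0,0,0],
    [0.15,0,0,0,0,0,0]
  ]
}}

```text
t: 26.98
ee_pos: [0.4617, 0.2249, 0.3181]
orientation: [0.725, 0.688, 0.0, 0.0]
wrist_force: [0.1, -0.5, -0.9]
gripper_width: 0.024
grasp_force: 24.6
```

```bash
python3 -c "
from h import *
st()"
```

```text
t 26.98 tcp [0.4617 0.2249 0.3181] closedeg -2.99 toolz [ 0.001  0.    -1.   ] w 0.024 gf 24.618296027183533 F [ 0.1 -0.5 -0.9] j [-1.05  0.12  0.55  1.93 -0.07  1.11 -0.52]
```

Call:
{"name": "step_arm", "arguments": {
  "steps": [
    [0.15,0.1,1.5,0,0,0,0],
    [0.15,0,1.5,0,0,0,0],
    [0.15,0,0,-3,0,0,0],
    [0.15,0,0,-3,0,0,0],
    [0.15,0,0,-2.5,0,0,0],
    [0.15,0,0,-1.5,0,0,0],
    [0.15,0,0,0,0,0,0],
    [0.15,0,0,0,0,0,0]
  ]
}}

```text
t: 27.98
ee_pos: [0.4636, 0.2528, 0.2181]
orientation: [0.727, 0.687, 0.001, 0.0]
wrist_force: [0.0, -0.5, 0.0]
gripper_width: 0.0238
grasp_force: 24.6
```

Call:
{"name": "step_arm", "arguments": {
  "steps": [
    [0.15,0,0.2,-0.8,0,0,0],
    [0.15,0,0,-0.6,0,0,0],
    [0.15,0,0,-0.2,0,0,0],
    [0.15,0,0,0,0,0,0],
    [0.15,0,0,0,0,0,0]
  ]
}}

```text
t: 28.6
ee_pos: [0.4632, 0.2545, 0.2012]
orientation: [0.727, 0.687, 0.0, 0.0]
wrist_force: [-0.9, -0.3, -1.0]
gripper_width: 0.0241
grasp_force: 24.7
```

Call:
{"name": "step_arm", "arguments": {
  "steps": [
    [0.15,0,0,-0.05,0,0,0],
    [0.15,0,0,0,0,0,0],
    [0.35,0,0,0,0,0,0],
    [0.5,0,0,0,0,0,0],
    [0.5,0,0,0,0,0,0],
    [0.5,0,0,2,0,0,0],
    [0.5,0,0,4,0,0,0],
    [0.5,0,0,5,0,0,0],
    [0.5,0,0,0,0,0,0],
    [0.5,0,5,2,0,0,0],
    [0.5,-1,5,2,0,0,0],
    [0.5,-2,5,0,0,0,0],
    [0.5,-2,5,0,0,0,0],
    [0.5,-2,5,0,0,0,0],
    [0.5,0,0,0,0,0,0],
    [0.5,0,0,0,0,0,0]
  ]
}}

```text
t: 30.6
ee_pos: [0.3933, 0.5041, 0.3495]
orientation: [0.726, 0.687, -0.001, 0.001]
wrist_force: [1.0, -0.4, 0.2]
gripper_width: 0.0427
grasp_force: 0.0
```

Run:
```python
from h import *
st();c=grab('top','top1');s=grab('scene','scene1')
a=cv2.resize(c['img'][135:275,165:335],(485,400),interpolation=cv2.INTER_CUBIC);b=cv2.resize(s['img'][145:275,160:355],(600,400),interpolation=cv2.INTER_CUBIC)
o=np.hstack([a,b])[:,:,::-1];cv2.imwrite('pics/fin.png',cv2.resize(o,(800,int(400*800/1085))))
```

```text
t 30.6 tcp [0.3933 0.5041 0.3495] closedeg -3.19 toolz [-0.    -0.002 -1.   ] w 0.0427 gf 0.0 F [ 1.  -0.4  0.2] j [-1.3   0.36  0.42  1.58 -0.15  1.23 -0.92]
```

View pics/fin.png

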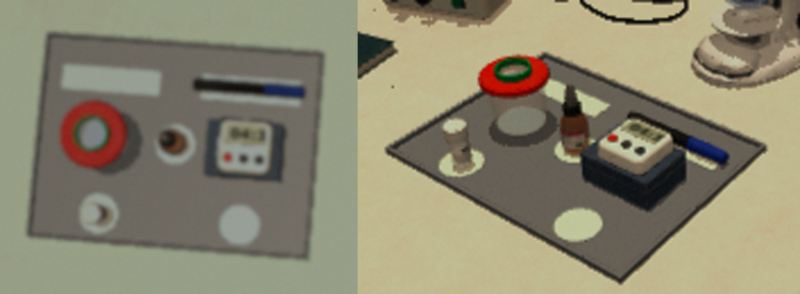

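The crop shows all four items upright or flat and centred: vial (98,213), dropper (175,143), timer on the box (244,148), marker (250,88). The gripper is clear of everything, so I'm handing in.

```bash
python3 -c "
from workcell import robot
print(robot.hand_in())"
```

```text
the job is handed in; nothing more can be done
None
```

The tray is laid out and the job was handed in at about 31 s; the last pictures showed marker, timer, dropper and vial centred in their places and released, though the hand-in returned no verdict.

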